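# Pack the grooming case and click it locked

### The arm

A 6-joint arm with a two-finger parallel gripper is mounted at the origin on the work surface. World frame = base frame: x ahead of the robot, y to its left, z up, the work surface at z = 0. Lengths are in m, angles in rad, forces in N, time in s.
With the tool pointing down it reaches from about 0.35 to 0.975 m from the base axis. Payload 4.9 kg.
Tool frame: the origin (TCP) lies at the very end of the fingers, on their centre line; the grasp point (between the pads) lies 19 mm behind it (pinch_z is the distance from the TCP to the grasp point, in m); z points along the fingers, y is the line along which they close (so a half turn about z gives the same grasp; the last joint's range is limited). The gripper opens to 85 mm and grips with 20 to 120 N. Pads are 22 mm wide; open, the fingers measure 114 mm over their backs; the gripper's body (76 mm by 85 mm) begins 54 mm behind the grasp point. The pads swing forward as they close: fully open they stand 13 mm farther back than shut.
Start: joints at [1.16, 0.053, 1.613, -0, 1.476, -0.119], TCP at [0.18, 0.599, 0.231] pointing down, gripper open.
Joint ranges: [-3.01, 3.01], [-1.01, 2.22], [0.06, 2.58], [-1.02, 4.17], [0.09, 2.62], [-3.14, 3.14]. Speed limits (rad/s): [2.57, 2.57, 3.14, 3.14, 3.14, 3.14].

### API

Orientations are given as a unit quaternion [w, x, y, z].
In Python, from plant import * gives the robot as it stands. The module is installed in compiled form; this text tells all that it offers.
- The arm moves only by the tool play_rows, never from a script. Its arguments are lists of equal length, an entry for each row: "linear": the shift along the world's x, y, z in m, a list of three; "turn": the turn about the world's z in degrees. A call has 1 to 8 rows; each row shifts and turns the commanded pose from where the row before left it; what a row does not reach is not made up. A row lasts 1/8 s, in which the tool goes at most 62.5 mm and 10.7 degrees, less where a joint would pass 70% of its speed; a pose out of reach is approached as far as the arm can. A call is refused whole if a number of a shift passes 0.0625 or a number of a turn 10.7, either way. A call with a gripper value outside its range is refused whole. "hand" is the finger opening in m, from 0 to 0.0854, set as the call begins (left out, the last holds). The fingers move at their own pace and stop on an object; the grip force is fixed at half the most. Time passes only in rows, so rows that do not move let the fingers close. It gives the time, the measured TCP pose, the force, the opening and the grip force at its end, in the units of the state.
- state(): the state, without advancing time (a new reading comes with each control period).
- grab_frame(name): name is "scene" or "side" or "wrist"; returns the picture (384x512x3 uint8, red, green, blue); there is no depth.
- camera_info(name): a dict with "camera_matrix" (3x3 intrinsics, pixels), "origin" and "attitude" of the camera in the world; the wrist camera has in their place "mount" (4x4, takes a point from camera to tool coordinates, whose origin is the TCP and whose axes are the flange's). Camera axes: x right, y down, z forward; pixel columns grow to the right and rows downward; lengths in m; the calibration is good to about 2 mm. A picture is of the moment at which its call begins: read the wrist's pose just before it. camera_info takes no time and is no camera call.
- job_done(): hands the job in; it is judged then, once.
Trained networks look in the newest picture that a camera, given by its name, has taken for a name from the list of things; names that differ only in an ending like _2 or _b are one class to them, and where a whole thing is asked for, a point or a joint stands for the part that bears it (a point fixed in the world has none). Each returns a list of dicts, best first, with "p" (0 to 1); they miss things now and then, are a little off and sometimes report something else, mostly with a low value. They report only what shows in the picture. A call takes as long as a camera call.
- trace(camera, thing): "region" (384x512 bool, what is visible of it) and "location" ([column, row] in pixels, amid what is visible of it).
The state is a dict: "time": time; "joint_pos": joint angles; "joint_vel": joint speeds; "joint_efforts": joint torques, N m; "tool_pos": TCP position; "tool_rot": TCP orientation; "contact_force": force on the tool from outside, world axes, zero at the start; "ft_torque": the same for the moment, N m; "gripper_width": opening from 0.0 (shut) to 1.0 (fully open); "grasp_force": force on a finger pad.
Only numpy, scipy, OpenCV 4.12 (cv2) and the standard library are available. Lean on these libraries where they do the work, as an engineer would, in place of code of your own. Each camera call takes 0.05 s, during which the arm holds its last target. There are 200 camera calls.

### The job

Pack up the grooming kit: first turn the orange cap of the lock counter-clockwise to bring its yellow bolt fully back, clear of the tray. Lift the case's teal top tray by its handle, up and over to the back until it stays open, lay every grooming tool that is out on the table (brush, rake comb, clipper, blade tin) side by side in the compartment underneath, and lower the tray fully home. Then turn the click-stop cap clockwise until the yellow bolt is at its stop over the tray and the ratchet has clicked and slipped at least once, but no more than three clicks, and let go, leaving the spray bottle, dish, jar, shampoo and can standing where they are.

Things in the scene. Friction and masses are not known exactly. Their poses are not given: they have to be found in the camera images.
- brush_mid (a point): Boar bristle brush, bristles down, wooden back on top: 125 mm long (x), 44 mm wide (y). The back takes the upper 16 mm, the bristle block under it is 34 mm wide. Loose; the point is its centre, 19 mm above its underside (it is 38 mm tall in all); its x axis is its long axis, z is up. A tool to pack; absent in some starts.
- rake_mid (a point): Stainless rake comb: green handle 105 mm long, 30 mm wide, its top 36 mm above the table, with a steel head 52 mm wide across its +x end; 118 mm long in all. The point is 19 mm up, 12 mm towards the head from the middle of the handle. Loose; the point is its centre; its x axis is its long axis, z is up. A tool to pack; absent in some starts.
- clipper_mid (a point): Grey cordless clipper with a steel blade at its +x end: about 126 mm long, body 40 mm wide. Loose; the point is its centre, 19 mm above its underside (it is 38 mm tall in all); its x axis is its long axis, z is up. A tool to pack; absent in some starts.
- tin_mid (a point): Closed blue tin of spare blades with an aluminium rim: 112 mm long, 45 mm wide (47 mm at the rim). Loose; the point is its centre, 19 mm above its underside (it is 38 mm tall in all); its x axis is its long axis, z is up. A tool to pack; absent in some starts.
- case_in (a point): Navy grooming case, fixed to the table. The point is the centre of the compartment's floor, 5 mm above the table; axes: x points to the case's back (away from the robot), y to its left, z up. Compartment: 180 mm in x, 310 mm in y, walls 5 mm thick, their rims 55 mm above this floor; the four tools fit two by two, long sides along y.
- tray_arm (a joint): Angle q of the arms that carry the teal tray (190 x 320 x 35 mm): 0 = down on the case, 2.18 = fully up and back (stop). The tray stays level: all of it shifts from its down place by 120 mm * (cos 20deg - cos(20deg+q)) in the case's x and 120 mm * (sin(20deg+q) - sin 20deg) in z. 0.4 kg; over centre at q = 1.22: before it, it sinks shut slowly, past it, it sinks open and stays.
- tray_grip (a point): Grip point on the tray's green handle, an upright bar 14 mm thick in the case's x and 110 mm long along its y; its top is 18 mm above the point and the bar goes 35 mm below the point to the tray's rim. Moves with the tray. Axes as case_in.
- cap_grip (a point): Grip point on the orange bar (58 mm long along this frame's x, 14 mm thick, 32 mm tall; its top is 11 mm above the point, the round cap's face 21 mm below) on the click-stop cap of the lock, on a post at the left end of the case. The point lies on the cap's upright axis. Clockwise (seen from above) tightens.
- lock (a joint): Turn of the lock's yellow bolt under the cap, clockwise: between two hard stops, 0 (fully back, bolt clear of the tray; clear below about 0.3) and 0.9 (bolt over the tray's end rim). It starts at 0.7 to 0.9. It takes 0.05 N m and stays where it is left.
- cap (a joint): Turn of the cap on the bolt, clockwise: its ratchet holds (0 at the start) while the bolt turns freely either way, and slips at about 0.2 N m once the bolt is against its stop; a click every 0.52 (first tooth at 0.26). The cap stays where it is left. Turned back it does not slip. The cap's turn in the world is the sum of lock and cap.
- spray: Teal spray bottle with white trigger head, 212 mm tall, 72 mm across. Bystander, stands on the table; origin at the centre of its underside.
- dish: White ceramic dish, 90 mm across, 28 mm high. Bystander, stands on the table; origin at the centre of its underside.
- jar: Amber glass jar, 60 mm across, 75 mm tall. Bystander, stands on the table; origin at the centre of its underside.
- shampoo: White shampoo bottle, 60 mm across, 170 mm tall. Bystander, stands on the table; origin at the centre of its underside.
- can: Aluminium can, 66 mm across, 110 mm tall. Bystander, stands on the table; origin at the centre of its underside.

How it is judged:
By the outcome, as a careful person would: the job done as asked, in the order asked, and still so for the second after the job is handed in, with the robot touching nothing.
Of brush, rake, clipper, tin only 3 to 4 are there at a start; the rules pass over those that are not, and their reading is None.
At some moment in a run one of brush, rake, clipper, tin may be knocked a few centimetres aside while the robot is not near it.
Once in a run the grip may slacken for a moment while it holds something.
It also fails if it takes over 210 s, if anything falls off the work surface, if the arm or the gripper's body presses on something with over 40 N, if the wrist force passes 120 N, or if a joint passes its speed limit or range.

## Working session

There is one attempt and no reset: what is moved stays moved. The work goes in short steps, Python scripts to look and compute and a tool call to move; the robot and the scene stay as the last step left them, time stands still between calls to the robot, and variables do not carry over. Pictures are saved under pics/ and viewed, at most 14 in all, crops included, and the job is handed in when it is done.

Besides the shell and the picture viewer there is one more tool, called after ">>>" as name(argument=value, ...) on one line, values as JSON. play_rows: Moves the arm, as the interface text tells. Its arguments: {"type":"object","properties":{"linear":{"type":"array","items":{"type":"array","items":{"type":"number"}}},"turn":{"type":"array","items":{"type":"number"}},"hand":{"type":"number"}},"required":["linear","turn"]}

```bash
mkdir -p pics
cat > h.py <<'E'
from plant import *
import numpy as np, cv2
from scipy.spatial.transform import Rotation as R
def rot(q): 
    q=np.array(q); return R.from_quat(q[[1,2,3,0]]).as_matrix() if q.size==4 else q
def cam(name):
    c=camera_info(name); K=np.array(c["camera_matrix"])
    if "mount" in c:
        s=state(); T=np.eye(4);T[:3,:3]=rot(s["tool_rot"]);T[:3,3]=s["tool_pos"]
        T=T@np.array(c["mount"]); return K,T[:3,3],T[:3,:3]
    return K,np.array(c["origin"]),rot(np.array(c["attitude"]))
def ray(C,px):
    K,o,A=C; d=A@np.linalg.inv(K)@np.array([px[0],px[1],1.]); return o,d
def onz(C,px,z):
    o,d=ray(C,px); return o+d*(z-o[2])/d[2]
def proj(C,P):
    K,o,A=C; p=K@(A.T@(np.array(P)-o)); return p[:2]/p[2]
def tri(obs):
    M=np.zeros((3,3));b=np.zeros(3)
    for C,px in obs:
        o,d=ray(C,px); d=d/np.linalg.norm(d); Q=np.eye(3)-np.outer(d,d); M+=Q;b+=Q@o
    return np.linalg.solve(M,b)
def save(img,n): cv2.imwrite("pics/"+n,cv2.cvtColor(img,cv2.COLOR_RGB2BGR))
E
python3 - <<'E'
from h import *
np.set_printoptions(precision=4,suppress=True)
print(state())
for n in("scene","side","wrist"):
    save(grab_frame(n),n+"0.png"); print(n,camera_info(n))
for n in("scene","side"):
    C=cam(n)
    for t in["brush_mid","rake_mid","clipper_mid","tin_mid","tray_grip","tray_arm","cap_grip","lock","case_in","spray","dish","jar","shampoo","can"]:
        r=trace(n,t)
        if r and r[0]["p"]>.3:
            r=r[0]; m=cv2.minAreaRect(np.argwhere(r["region"])[:,::-1].astype(np.float32))
            print(n,t,round(r["p"],2),np.array(r["location"]),r["region"].sum(),onz(C,r["location"],.03),m)
        else: print(n,t,[x["p"] for x in r])
print(state()["time"])
E
```

```text
{'time': 0.0, 'joint_pos': array([ 1.16  ,  0.0533,  1.6143, -0.    ,  1.476 , -0.119 ]), 'joint_vel': array([ 0.0012,  0.0009,  0.0014,  0.0006, -0.0011, -0.0005]), 'joint_efforts': array([ -0.0018, -39.3672, -37.0175,  -0.0003,   0.0069,  -0.    ]), 'tool_pos': array([0.1796, 0.598 , 0.2301]), 'tool_rot': array([-0.0003,  0.1454,  0.9894, -0.001 ]), 'contact_force': array([ 1.1818, -0.4884, -0.1854]), 'ft_torque': array([-0.0154,  0.0644,  0.0396]), 'grasp_force': 0.0, 'gripper_width': 0.9985941685500389}
scene {'camera_matrix': array([[446.1338,   0.    , 252.2957],
       [  0.    , 446.1338, 188.8014],
       [  0.    ,   0.    ,   1.    ]]), 'origin': array([ 1.4436, -0.1745,  1.3564]), 'attitude': array([-0.2478,  0.7287,  0.6029, -0.21  ])}
side {'camera_matrix': array([[438.243 ,   0.    , 260.7497],
       [  0.    , 438.243 , 190.5246],
       [  0.    ,   0.    ,   1.    ]]), 'origin': array([ 0.3437, -0.8503,  1.2184]), 'attitude': array([-0.3242,  0.9418, -0.0838,  0.0314])}
wrist {'camera_matrix': array([[303.2882,   0.    , 249.9547],
       [  0.    , 303.2882, 190.7
[... 3593 characters left out ...]
3  ] ((245.19400024414062, 159.58404541015625), (117.59747314453125, 61.42047119140625), 76.55138397216797)
side spray 0.81 [182.3 137.6] 858 [0.2671 0.3657 0.03  ] ((184.2824249267578, 136.33929443359375), (51.11213684082031, 20.525745391845703), 73.85565948486328)
side dish 0.85 [347.3 251.5] 515 [ 0.7369 -0.2208  0.03  ] ((347.5000305175781, 250.00003051757812), (26.16295051574707, 23.33452033996582), 45.0)
side jar 0.79 [263.4 112. ] 263 [0.5964 0.4535 0.03  ] ((262.0, 109.5), (21.0, 14.0), 90.0)
side shampoo 0.84 [297.4 369.5] 656 [ 0.5034 -0.5373  0.03  ] ((297.5, 367.5), (31.0, 25.0), 90.0)
side can 0.91 [236.2  93.8] 450 [0.5054 0.5829 0.03  ] ((236.5, 95.0), (28.0, 17.0), 90.0)
1.55
```

```bash
cd pics; python3 -c "
import cv2,numpy as np
a=[cv2.imread(n+'0.png') for n in('scene','side')]
cv2.imwrite('a.png',cv2.resize(np.vstack(a),(512,768))[:,:]) 
print(a[0].shape)"
```

```text
(384, 512, 3)
```

View pics/scene0.png

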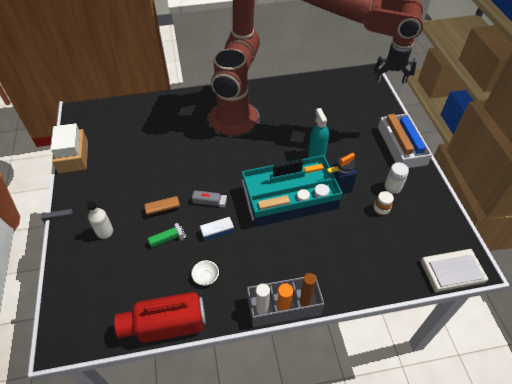

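View pics/side0.png

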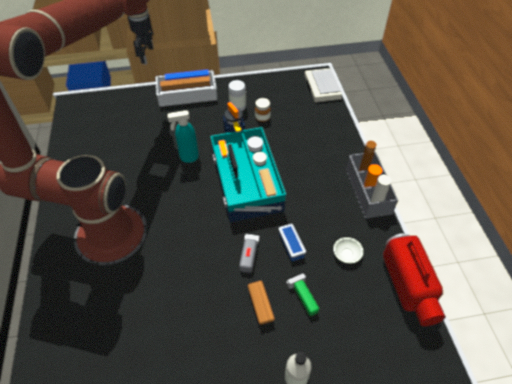

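Scene and side both show four tools (orange brush (162,206), green rake (166,237), grey clipper (209,198), blue tin (217,228) in the scene picture), the teal tray at (290,185) with a dark handle, and the orange cap at (347,161).

Run:
```python
from h import *
np.set_printoptions(precision=4,suppress=True)
S,D=cam("scene"),cam("side")
r={}
def both(t):
    out=[]
    for n in("scene","side"):
        q=trace(n,t); out.append(q[0] if q else None)
    return out
for t in["brush_mid","rake_mid","clipper_mid","tin_mid","cap_grip","tray_grip","spray","jar","can","dish","shampoo"]:
    a,b=both(t)
    if not(a and b): print(t,"miss");continue
    P=tri([(S,a["location"]),(D,b["location"])])
    o=""
    if "mid" in t:
        for C,x in((S,a),(D,b)):
            pts=np.array([onz(C,p,.03)[:2] for p in np.argwhere(x["region"])[:,::-1]])
            m=cv2.minAreaRect(pts.astype(np.float32)); c=pts-pts.mean(0);v=np.linalg.eigh(c.T@c)[1][:,1]
            o+=f" c{np.round(m[0],3)} s{np.round(m[1],3)} yaw{np.degrees(np.arctan2(v[1],v[0])):.0f}"
    print(t,P,o)
a,b=both("tray_grip")
for C,x in((S,a),(D,b)):
    pts=np.array([onz(C,p,.09)[:2] for p in np.argwhere(x["region"])[:,::-1]])
    m=cv2.minAreaRect(pts.astype(np.float32)); print(m)
```

```text
brush_mid [ 0.4325 -0.3338  0.033 ]  c[ 0.442 -0.332] s[0.074 0.133] yaw99 c[ 0.441 -0.338] s[0.045 0.129] yaw97
rake_mid [ 0.5669 -0.3303  0.0386]  c[ 0.575 -0.329] s[0.06  0.121] yaw106 c[ 0.564 -0.336] s[0.056 0.126] yaw105
clipper_mid [ 0.4317 -0.1616  0.0145]  c[ 0.437 -0.159] s[0.132 0.06 ] yaw67 c[ 0.432 -0.17 ] s[0.132 0.044] yaw71
tin_mid [ 0.5677 -0.1522  0.026 ]  c[ 0.577 -0.148] s[0.069 0.116] yaw98 c[ 0.574 -0.154] s[0.054 0.128] yaw95
cap_grip [0.455  0.3542 0.1327] 
tray_grip [0.4703 0.135  0.0713] 
spray [0.269  0.2963 0.1054] 
jar [0.5927 0.4606 0.0341] 
can [0.4981 0.5372 0.0726] 
dish [ 0.7442 -0.2125  0.0106] 
shampoo [ 0.4989 -0.5497  0.0708] 
((0.4757272005081177, 0.1404390037059784), (0.2176041305065155, 0.3320421874523163), 3.6651077270507812)
((0.47527867555618286, 0.13164761662483215), (0.19366563856601715, 0.3458975851535797), 3.822955846786499)
```

>>> play_rows(linear=[[0.045,-0.045,0.012],[0.045,-0.045,0.012],[0.045,-0.045,0.012],[0.045,-0.045,0.012],[0.045,-0.045,0.012],[0.045,-0.045,0.01],[0,0,0],[0,0,0]], turn=[0,0,0,0,0,0,0,0])

```text
time: 3.75
tool_pos: [0.4404, 0.3379, 0.2987]
tool_rot: [-0.0, 0.146, 0.989, 0.0]
contact_force: [-0.4, 0.7, -0.2]
gripper_width: 1.004
grasp_force: 0.0
```

Run:
```python
from h import *
np.set_printoptions(precision=4,suppress=True)
s=state();print(s["time"],s["tool_pos"],s["tool_rot"])
C=cam("wrist");I=grab_frame("wrist");save(I,"w1.png")
for t in("cap_grip","lock","tray_grip","case_in","spray","can","jar"):
    for r in trace("wrist",t)[:2]:
        print(t,round(r["p"],2),r["location"],onz(C,r["location"],.12),r["region"].sum())
```

```text
3.75 [0.4404 0.3379 0.2987] [-0.0003  0.1456  0.9893  0.0001]
cap_grip 0.8 [260.7, 188.5] [0.4649 0.3426 0.12  ] 3044
lock 0.91 [254.5, 191.3] [0.466  0.3351 0.12  ] 3613
lock 0.74 [422.6, 155.5] [0.4791 0.5193 0.12  ] 4451
tray_grip 0.73 [117.5, 219.5] [0.4535 0.1745 0.12  ] 30981
case_in 0.85 [139.4, 208.7] [0.4484 0.2039 0.12  ] 37189
spray 0.68 [169.2, 29.8] [0.288  0.3032 0.12  ] 5268
can 0.77 [423.9, 156.7] [0.4808 0.5205 0.12  ] 4387
jar 0.75 [362.5, 229.1] [0.5465 0.4422 0.12  ] 2143
```

View pics/w1.png

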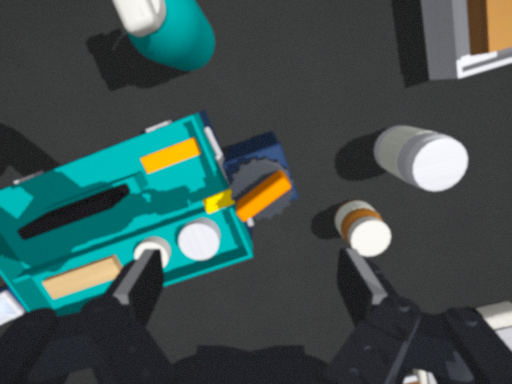

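The wrist picture shows the orange bar centred at about (264,195) with its axis from (240,216) to (289,178), the yellow bolt at (219,202) over the tray's end rim, the dark handle at (75,210).

>>> play_rows(linear=[[0.004,0.0,-0.01],[0.004,0.0,-0.01],[0.004,0.0,-0.01],[0.004,0,-0.01],[0.004,0,-0.01],[0,0,0],[0,0,0]], turn=[-10.4,-10.4,-10.4,-10.4,-10.4,0,0], hand=0.045)

```text
time: 5.03
tool_pos: [0.4605, 0.338, 0.2494]
tool_rot: [0.0, 0.563, 0.826, 0.0]
contact_force: [0.1, -0.1, 0.6]
gripper_width: 0.527
grasp_force: 0.0
```

```bash
cat >> h.py <<'E'
def orange(I,px,rad=45):
    hsv=cv2.cvtColor(I,cv2.COLOR_RGB2HSV); m=cv2.inRange(hsv,(7,150,110),(18,255,255))
    k=np.zeros_like(m); cv2.circle(k,(int(px[0]),int(px[1])),rad,255,-1); m&=k
    n,l,st,c=cv2.connectedComponentsWithStats(m); i=1+np.argmax(st[1:,4]); return (l==i),c[i]
E
python3 - <<'E'
from h import *
np.set_printoptions(precision=4,suppress=True)
s=state();print(s["time"],s["tool_pos"],s["tool_rot"])
C=cam("wrist");I=grab_frame("wrist");save(I,"w2.png")
T=np.eye(4);  # first view pose
from scipy.spatial.transform import Rotation as R
M=np.array(camera_info("wrist")["mount"]);T[:3,:3]=rot([-.0003,.1456,.9893,.0001]);T[:3,3]=[.4404,.3379,.2987];T=T@M
C1=(C[0],T[:3,3],T[:3,:3])
obs=[];
I1=cv2.cvtColor(cv2.imread("pics/w1.png"),cv2.COLOR_BGR2RGB)
m1,c1=orange(I1,(264,195),40); print(c1,m1.sum())
r=trace("wrist","cap_grip")[0];print(r["location"],r["p"])
m2,c2=orange(I,r["location"],60); print(c2,m2.sum())
obs=[(C1,c1),(C,c2)];P=tri(obs);print("wr",P)
for n in("scene","side"):
    J=grab_frame(n); m,c=orange(J,(347,160) if n=="scene" else (232,110),14); print(n,c,m.sum()); obs.append((cam(n),c))
P=tri(obs);print("all",P,[proj(o[0],P)-o[1] for o in obs])
for CC,mm in((C1,m1),(C,m2)):
    pts=np.array([onz(CC,p,P[2])[:2] for p in np.argwhere(mm)[:,::-1]]).astype(np.float32)
    c=pts-pts.mean(0);v=np.linalg.eigh(c.T@c)[1][:,1];print("ctr",pts.mean(0),cv2.minAreaRect(pts),"yaw",np.degrees(np.arctan2(v[1],v[0])))
E
```

```text
5.025 [0.4605 0.338  0.2494] [0.0001 0.5632 0.8263 0.0002]
[261.1366 191.3967] 615Traceback (most recent call last):
  File "<stdin>", line 12, in <module>
IndexError: list index out of range
```

View pics/w2.png

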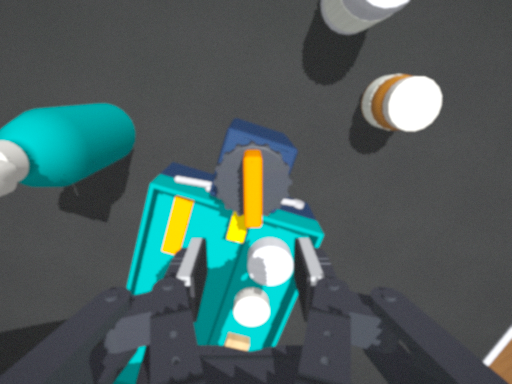

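The bar now stands upright in the picture, (244..263, 150..227), aligned with the fingers.

```bash
sed -i 's/(7,150,110),(18,/(5,120,90),(21,/' h.py
python3 - <<'E'
from h import *
np.set_printoptions(precision=4,suppress=True)
C=cam("wrist")
M=np.array(camera_info("wrist")["mount"]);T=np.eye(4);T[:3,:3]=rot([-.0003,.1456,.9893,.0001]);T[:3,3]=[.4404,.3379,.2987];T=T@M
C1=(C[0],T[:3,3],T[:3,:3])
L=lambda n:cv2.cvtColor(cv2.imread("pics/"+n),cv2.COLOR_BGR2RGB)
m1,c1=orange(L("w1.png"),(264,195),40); m2,c2=orange(L("w2.png"),(253,188),60)
print(c1,m1.sum(),c2,m2.sum())
obs=[(C1,c1),(C,c2)];print("wr",tri(obs))
for n,p in(("scene",(347,160)),("side",(232,110))):
    m,c=orange(L(n+"0.png"),p,14); print(n,c,m.sum()); obs.append((cam(n),c))
P=tri(obs);print("all",P,[proj(o[0],P)-o[1] for o in obs])
for CC,mm in((C1,m1),(C,m2)):
    pts=np.array([onz(CC,p,P[2])[:2] for p in np.argwhere(mm)[:,::-1]]).astype(np.float32)
    c=pts-pts.mean(0);v=np.linalg.eigh(c.T@c)[1][:,1];print("ctr",pts.mean(0),cv2.minAreaRect(pts)[1:],"yaw",np.degrees(np.arctan2(v[1],v[0])))
E
```

```text
[262.4846 195.2096] 1331 [250.8303 181.1098] 501
wr [0.4588 0.3461 0.1567]
scene [346.8293 158.8455] 123
side [232.7632 109.2895] 114
all [0.4594 0.3461 0.1594] [array([ 1.7054, -1.028 ]), array([2.0635, 4.6371]), array([0.0801, 0.5612]), array([-1.1317, -0.1302])]
ctr [0.4601 0.344 ] ((0.022988364100456238, 0.0625573992729187), 22.12596893310547) yaw 113.61154
ctr [0.4567 0.3486] ((0.016553780063986778, 0.06694935262203217), 21.41445541381836) yaw 110.28181
```

>>> play_rows(linear=[[0,0.007,-0.03],[0,0,-0.03],[0,0,-0.03],[0,0,-0.027],[0,0,0],[0,0,0]], turn=[0,0,0,0,0,0])

```text
time: 5.88
tool_pos: [0.462, 0.3458, 0.1394]
tool_rot: [0.001, 0.564, 0.826, 0.002]
contact_force: [-9.6, -6.6, 26.5]
gripper_width: 0.529
grasp_force: 12.9
```

>>> play_rows(linear=[[0,0,0],[0,0,0],[0,0,0],[0,0,0],[0,0,0],[0,0,0]], turn=[0,0,0,0,0,0], hand=0.0)

```text
time: 6.62
tool_pos: [0.4603, 0.3459, 0.1418]
tool_rot: [-0.001, 0.564, 0.826, 0.0]
contact_force: [-21.0, -10.2, 38.7]
gripper_width: 0.158
grasp_force: 77.7
```

>>> play_rows(linear=[[-0.001,0,0.006],[0,0,0.004],[0,0,0]], turn=[0,0,0])

```text
time: 7.0
tool_pos: [0.4599, 0.3456, 0.1423]
tool_rot: [-0.0, 0.564, 0.826, 0.001]
contact_force: [-0.0, 4.0, 0.9]
gripper_width: 0.157
grasp_force: 76.5
```

>>> play_rows(linear=[[0,0,0],[0,0,0],[0,0,0],[0,0,0],[0,0,0],[0,0,0],[0,0,0]], turn=[8,8,8,8,5,0,0])

```text
time: 7.88
tool_pos: [0.4592, 0.3451, 0.1423]
tool_rot: [-0.001, 0.274, 0.962, 0.0]
contact_force: [-5.5, 2.4, 4.3]
gripper_width: 0.153
grasp_force: 77.3
```

```bash
python3 -c "
from h import *
s=state();print(s['time'],s['tool_rot'],s['contact_force'],s['ft_torque'])"
```

```text
7.875 [-6.89747039e-04  2.73766108e-01  9.61796045e-01  1.02117136e-04] [-5.50520102  2.38604558  4.29454515] [ 0.51887836  0.81305842 -0.00792015]
```

>>> play_rows(linear=[[0,0,0],[0,0,0],[0,0,0],[0,0,0],[0,0,0]], turn=[4,4,4,0,0])

```text
time: 8.5
tool_pos: [0.459, 0.3449, 0.1423]
tool_rot: [-0.001, 0.172, 0.985, -0.0]
contact_force: [-6.0, 1.4, 6.5]
gripper_width: 0.155
grasp_force: 77.4
```

```bash
python3 -c "
from h import *
s=state();print(s['time'],s['tool_rot'],s['contact_force'],s['ft_torque'])"
```

```text
8.5 [-8.05811318e-04  1.71715437e-01  9.85146255e-01 -1.27220260e-04] [-6.00447884  1.35375619  6.45864373] [0.3632327  0.96355693 0.05575631]
```

>>> play_rows(linear=[[0,0,0],[0,0,0],[0,0,0],[0,0,0]], turn=[3,2,0,0])

```text
time: 9.0
tool_pos: [0.459, 0.3447, 0.1423]
tool_rot: [-0.001, 0.129, 0.992, -0.0]
contact_force: [-5.0, 2.1, 6.2]
gripper_width: 0.148
grasp_force: 78.2
```

```bash
python3 -c "
from h import *
s=state();print(s['time'],s['tool_rot'],s['contact_force'],s['ft_torque'])"
```

```text
9.0 [-1.03017706e-03  1.29362126e-01  9.91596828e-01 -3.32574008e-04] [-5.01514693  2.08569969  6.20603973] [ 0.08430327  1.04877238 -0.45463292]
```

>>> play_rows(linear=[[0,0,0],[0,0,0],[0,0,0.03],[0,0,0.04],[0,-0.02,0.04],[0,-0.03,0.03],[0,-0.03,0],[0,-0.03,0]], turn=[0,0,0,0,-10,-10,-10,-10], hand=0.045)

```text
time: 10.0
tool_pos: [0.4599, 0.2335, 0.2821]
tool_rot: [0.001, 0.462, 0.887, -0.0]
contact_force: [0.1, -0.1, -0.1]
gripper_width: 0.525
grasp_force: 0.0
```

>>> play_rows(linear=[[-0.005,-0.04,0],[-0.005,-0.04,0],[0,-0.03,0],[0,0,0],[0,0,0]], turn=[-10,-10,-10,-1,0])

```text
time: 10.62
tool_pos: [0.4496, 0.1249, 0.2816]
tool_rot: [-0.0, 0.68, 0.733, -0.0]
contact_force: [0.3, 0.2, 0.1]
gripper_width: 0.527
grasp_force: 0.0
```

```bash
cat >> h.py <<'E'
import json
def snap(name,f):
    s=state(); C=cam(name); I=grab_frame(name); save(I,f)
    if name=="wrist":
        d=json.load(open("views.json")) if __import__("os").path.exists("views.json") else {}
        d[f]=[np.array(s["tool_pos"]).tolist(),np.array(s["tool_rot"]).tolist()]; json.dump(d,open("views.json","w"))
    return C,I
def view(f):
    p,q=json.load(open("views.json"))[f]; c=camera_info("wrist");T=np.eye(4);T[:3,:3]=rot(q);T[:3,3]=p;T=T@np.array(c["mount"])
    return np.array(c["camera_matrix"]),T[:3,3],T[:3,:3]
E
python3 - <<'E'
from h import *
s=state();print(s["time"],s["tool_pos"],s["tool_rot"],s["joint_pos"])
C,I=snap("wrist","w3.png")
for r in trace("wrist","tray_grip")[:2]:print(r["p"],r["location"],r["region"].sum())
E
```

```text
10.625 [0.44963807 0.12494819 0.28164228] [-1.06832958e-04  6.79804492e-01  7.33393370e-01 -7.31224247e-05] [ 1.11332794e-01 -3.64367284e-01  1.90173843e+00  6.62539548e-05
  1.60447181e+00  3.55307493e-02]
0.9 [274.4, 122.2] 47233
```

View pics/w3.png

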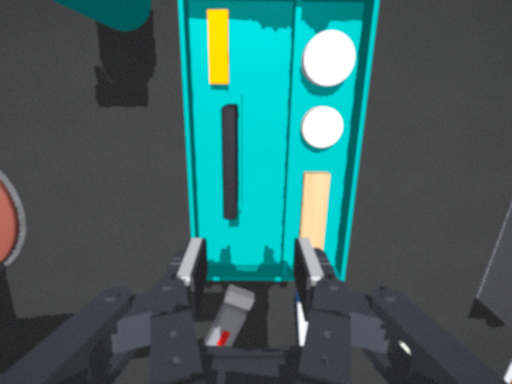

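The handle's dark top runs from (230,105) to (231,218), almost upright in the picture; the bolt is out of frame at the top.

Run:
```python
from h import *
np.set_printoptions(precision=4,suppress=True)
json.dump({**json.load(open("views.json")),"w1.png":[[.4404,.3379,.2987],[-.0003,.1456,.9893,.0001]]},open("views.json","w"))
L=lambda n:cv2.imread("pics/"+n)
obs=[]
for f,box in(("w1.png",(10,175,145,245)),("w3.png",(205,95,250,228)),("scene0.png",(268,158,306,185)),("side0.png",(222,135,245,185))):
    I=L(f);V=I.max(2);m=np.zeros(V.shape,np.uint8);x0,y0,x1,y1=box;m[y0:y1,x0:x1]=(V[y0:y1,x0:x1]<70)*255
    n,l,st,c=cv2.connectedComponentsWithStats(m);i=1+np.argmax(st[1:,4]);C=view(f) if f[0]=="w" else cam(f[:-5])
    print(f,c[i],st[i]); obs.append((C,c[i],l==i))
print(tri([o[:2] for o in obs[:2]]))
P=tri([o[:2] for o in obs]);print(P,[proj(o[0],P)-o[1] for o in obs])
C,_,m=obs[1]
for z in(.14,.155,.17):
    pts=np.array([onz(C,p,z)[:2] for p in np.argwhere(m)[:,::-1]]).astype(np.float32);c=pts-pts.mean(0);v=np.linalg.eigh(c.T@c)[1][:,1]
    print(z,pts.mean(0),np.ptp(pts,axis=0),np.degrees(np.arctan2(v[1],v[0])))
```

```text
w1.png [ 73.843  211.5659] [  18  185  111   55 1981]
w3.png [230.6118 170.5559] [223 105  14 114 984]
scene0.png [285.3095 165.265 ] [268 158  36  19 517]
side0.png [232.6827 161.7019] [229 146   8  32 104]
[0.4305 0.1248 0.1137]
[0.428  0.1295 0.1277] [array([-5.886 ,  0.5913]), array([-1.1537, -2.1639]), array([0.1076, 2.1504]), array([-0.9808, -1.1453])]
0.14 [0.4299 0.1296] [0.018  0.1106] 92.27327
0.155 [0.4306 0.1336] [0.017  0.1047] 92.27327
0.17 [0.4313 0.1376] [0.0161 0.0989] 92.27327
```

>>> play_rows(linear=[[-0.01,0.005,-0.04],[-0.01,0,-0.04],[0,0,-0.04],[0,0,-0.03],[0,0,-0.019],[0,0,0]], turn=[-1,0,0,0,0,0])

```text
time: 11.48
tool_pos: [0.4281, 0.1303, 0.111]
tool_rot: [-0.001, 0.686, 0.728, -0.002]
contact_force: [0.3, 1.2, -1.2]
gripper_width: 0.526
grasp_force: 0.0
```

>>> play_rows(linear=[[0,0,0],[0,0,0],[0,0,0],[0,0,0],[0,0,0]], turn=[0,0,0,0,0], hand=0.0)

```text
time: 12.1
tool_pos: [0.4291, 0.13, 0.1141]
tool_rot: [-0.001, 0.686, 0.727, -0.0]
contact_force: [-5.5, 0.6, 3.6]
gripper_width: 0.157
grasp_force: 60.1
```

```bash
python3 -c "
from h import *
s=state();print(s['time'],s['tool_pos'],s['contact_force'],s['ft_torque'])
a=np.radians(20);c=np.radians(3)
p=np.zeros(3)
for i in range(1,19):
    q=2.18*i/18; d=.12*(np.cos(a)-np.cos(a+q));z=.12*(np.sin(a+q)-np.sin(a));n=np.array([d*np.cos(c),d*np.sin(c),z]);print(i,np.round(q,2),np.round(n-p,4),np.round(n,3));p=n"
```

```text
12.1 [0.42912178 0.13004647 0.11412802] [-5.54287568  0.56327816  3.58588954] [0.04647109 0.7283472  0.2825909 ]
1 0.12 [0.0058 0.0003 0.0133] [0.006 0.    0.013]
2 0.24 [0.0073 0.0004 0.0125] [0.013 0.001 0.026]
3 0.36 [0.0088 0.0005 0.0115] [0.022 0.001 0.037]
4 0.48 [0.0101 0.0005 0.0104] [0.032 0.002 0.048]
5 0.61 [0.0113 0.0006 0.0091] [0.043 0.002 0.057]
6 0.73 [0.0123 0.0006 0.0077] [0.056 0.003 0.065]
7 0.85 [0.0132 0.0007 0.0061] [0.069 0.004 0.071]
8 0.97 [0.0138 0.0007 0.0045] [0.083 0.004 0.075]
9 1.09 [0.0142 0.0007 0.0028] [0.097 0.005 0.078]
10 1.21 [0.0145 0.0008 0.001 ] [0.111 0.006 0.079]
11 1.33 [ 0.0145  0.0008 -0.0007] [0.126 0.007 0.078]
12 1.45 [ 0.0143  0.0007 -0.0025] [0.14  0.007 0.076]
13 1.57 [ 0.0139  0.0007 -0.0042] [0.154 0.008 0.072]
14 1.7 [ 0.0133  0.0007 -0.0058] [0.167 0.009 0.066]
15 1.82 [ 0.0125  0.0007 -0.0074] [0.18  0.009 0.058]
16 1.94 [ 0.0115  0.0006 -0.0089] [0.191 0.01  0.049]
17 2.06 [ 0.0103  0.0005 -0.0102] [0.202 0.011 0.039]
18 2.18 [ 0.009   0.0005 -0.0114] [0.211 0.011 0.028]
```

>>> play_rows(linear=[[0.006,0,0.013],[0.007,0,0.0125],[0.009,0.001,0.0115],[0.01,0.0005,0.0105],[0.0115,0.0005,0.009]], turn=[0,0,0,0,0])

```text
time: 12.72
tool_pos: [0.4723, 0.1328, 0.171]
tool_rot: [-0.002, 0.686, 0.728, -0.0]
contact_force: [-6.6, 4.5, 1.6]
gripper_width: 0.154
grasp_force: 59.9
```

>>> play_rows(linear=[[0.012,0.0005,0.008],[0.013,0.0005,0.006],[0.014,0.001,0.0045],[0.014,0.0005,0.003],[0.0145,0.001,0.001]], turn=[0,0,0,0,0])

```text
time: 13.35
tool_pos: [0.5409, 0.1371, 0.1932]
tool_rot: [-0.001, 0.686, 0.728, 0.001]
contact_force: [-2.0, 6.6, -2.5]
gripper_width: 0.158
grasp_force: 59.5
```

Run:
```python
from h import *
C=camera_info("side")
save(np.hstack([grab_frame("scene")[100:300,180:460],grab_frame("side")[60:260,150:400]]),"s4.png")
print(state()["tool_pos"],state()["contact_force"])
```

```text
[0.54192654 0.1371681  0.19317606] [ 1.00759763  6.33739626 -0.8458531 ]
```

View pics/s4.png

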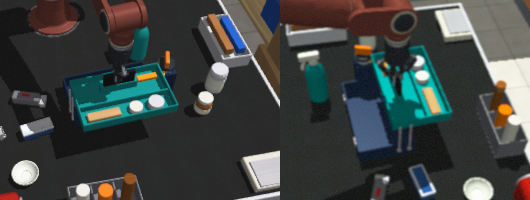

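The tray is up level with the arms raised and the compartment exposed behind the gripper.

>>> play_rows(linear=[[0.0145,0.002,-0.0005],[0.0145,0.001,-0.0025],[0.014,0.001,-0.004],[0.0135,0.001,-0.006],[0.0125,0.001,-0.0075]], turn=[0,0,0,0,0])

```text
time: 14.08
tool_pos: [0.6108, 0.1417, 0.1711]
tool_rot: [-0.0, 0.687, 0.727, 0.001]
contact_force: [-1.6, 4.8, -0.3]
gripper_width: 0.156
grasp_force: 59.7
```

>>> play_rows(linear=[[0.0115,0.0005,-0.009],[0.01,0.0005,-0.01],[0.008,0.0005,-0.01],[0,0,0]], turn=[0,0,0,0])

```text
time: 14.58
tool_pos: [0.6397, 0.1435, 0.1421]
tool_rot: [-0.001, 0.686, 0.727, 0.0]
contact_force: [-2.5, 5.1, 3.8]
gripper_width: 0.154
grasp_force: 61.0
```

>>> play_rows(linear=[[0,0,0],[0,0,0],[0,0,0.04],[0,0,0.05],[0,-0.03,0.05],[-0.02,-0.05,0.02],[-0.03,-0.05,0],[-0.03,-0.05,0]], turn=[0,0,0,0,0,0,0,0], hand=0.045)

```text
time: 15.58
tool_pos: [0.5585, -0.0394, 0.3032]
tool_rot: [0.001, 0.687, 0.727, -0.0]
contact_force: [-0.7, -0.7, -0.8]
gripper_width: 0.524
grasp_force: 0.0
```

>>> play_rows(linear=[[-0.03,-0.05,0],[-0.02,-0.05,0],[-0.01,0,0],[0,0,0],[0,0,0]], turn=[0,0,0,0,0], hand=0.085)

```text
time: 16.2
tool_pos: [0.4996, -0.1364, 0.3025]
tool_rot: [0.0, 0.686, 0.728, 0.0]
contact_force: [-0.5, 0.4, -0.7]
gripper_width: 0.996
grasp_force: 0.0
```

```bash
cat >> h.py <<'E'
def look(f,zs=.038,things=("brush_mid","rake_mid","clipper_mid","tin_mid"),pm=.3):
    C,I=snap("wrist",f); out={}
    for t in things:
        for r in trace("wrist",t)[:1]:
            if r["p"]<pm: continue
            px=np.argwhere(r["region"])[:,::-1].astype(np.float32)
            pts=np.array([onz(C,p,zs)[:2] for p in px]).astype(np.float32);c=pts-pts.mean(0);v=np.linalg.eigh(c.T@c)[1][:,1]
            rc=cv2.minAreaRect(pts)
            print(t,round(r["p"],2),np.round(r["location"],1),"ctr",np.round(pts.mean(0),4),"rect",np.round(rc[0],4),np.round(rc[1],3),"yaw",round(float(np.degrees(np.arctan2(v[1],v[0]))),1)); out[t]=r
    return C,I,out
E
python3 - <<'E'
from h import *
s=state();print(s["time"],s["tool_pos"],s["tool_rot"])
look("w5.png")
r=grab_frame("scene"); save(r,"scene5.png")
E
```

```text
16.2 [ 0.49956295 -0.13644748  0.30248369] [1.56402050e-04 6.86097065e-01 7.27509989e-01 9.52623330e-05]
brush_mid 0.96 [205.  270.2] ctr [ 0.4385 -0.3266] rect [ 0.4395 -0.3282] [0.047 0.132] yaw 96.2
rake_mid 0.58 [287.2 264. ] ctr [ 0.5635 -0.3108] rect [ 0.5703 -0.3194] [0.051 0.132] yaw 104.1
clipper_mid 0.57 [203.3 161.2] ctr [ 0.4345 -0.1547] rect [ 0.4335 -0.1581] [0.128 0.042] yaw 70.1
tin_mid 0.73 [299.9 161.5] ctr [ 0.5685 -0.1463] rect [ 0.5687 -0.1487] [0.049 0.114] yaw 100.6
```

View pics/w5.png

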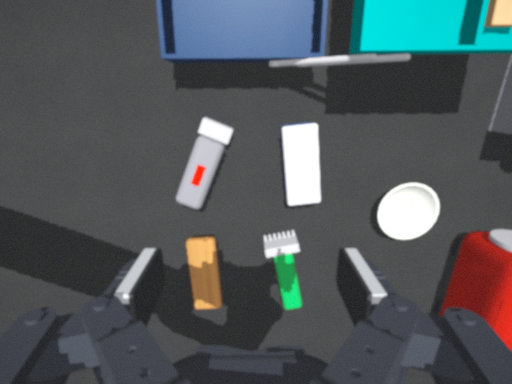

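Tools all in view: brush (205,272), rake (286,268), clipper (204,163), tin (302,165); compartment edge at the top-left.

>>> play_rows(linear=[[-0.006,0.05,0.005],[-0.006,0.05,0.005],[-0.006,0.05,0.005],[-0.006,0.05,0.005],[-0.006,0.05,0],[-0.006,0.05,0],[-0.004,0.03,0],[0,0,0]], turn=[0,0,0,0,0,0,0,0])

```text
time: 17.5
tool_pos: [0.4586, 0.1945, 0.3223]
tool_rot: [-0.0, 0.685, 0.728, -0.0]
contact_force: [-0.5, 0.5, 0.8]
gripper_width: 0.995
grasp_force: 0.0
```

Run:
```python
from h import *
s=state();print(s["time"],s["tool_pos"],s["tool_rot"])
look("w6.png",zs=.06,things=("case_in",))
```

```text
17.5 [0.45857432 0.19451083 0.32229394] [-9.33075442e-05  6.85123665e-01  7.28426750e-01 -1.57623307e-04]
case_in 0.74 [351.9 168.5] ctr [0.5933 0.1753] rect [0.6054 0.1589] [0.461 0.45 ] yaw 164.2
```

View pics/w6.png

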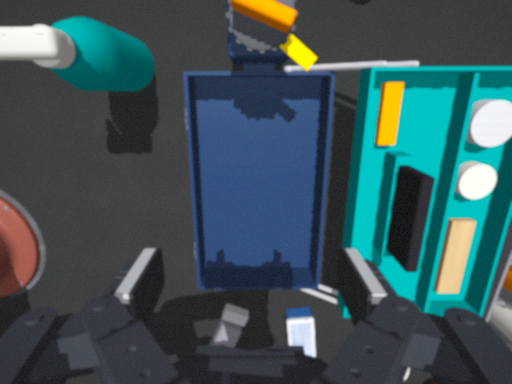

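The open compartment shows with rim corners (185,72), (334,72), (321,290), (198,290); the yellow bolt at (299,52) is swung clear, and the tray stays back at the right.

Run:
```python
from h import *
from scipy.optimize import least_squares
np.set_printoptions(precision=4,suppress=True)
C=view("w6.png"); px=np.array([(185,72),(334,72),(321,290),(198,290)],float)
for z in(.055,.06,.065):
    Q=np.array([onz(C,p,z)[:2] for p in px]); print(z,Q.ravel(),[np.linalg.norm(Q[i]-Q[i-1]) for i in range(4)])
loc=np.array([(-.095,.16),(.095,.16),(.095,-.16),(-.095,-.16)])
def f(v):
    a=v[2];Rm=np.array([[np.cos(a),-np.sin(a)],[np.sin(a),np.cos(a)]]);W=loc@Rm.T+v[:2]
    return np.concatenate([proj(C,[*w,v[3]])-p for w,p in zip(W,px)])
s=least_squares(f,[.47,.13,.06,.06]);v=s.x;print(v[:2],np.degrees(v[2]),v[3],s.fun)
a=v[2];Rm=np.array([[np.cos(a),-np.sin(a)],[np.sin(a),np.cos(a)]])
for l in[(-.045,.077),(.045,.077),(-.045,-.077),(.045,-.077),(-.045,0)]:print(l,Rm@l+v[:2])
```

```text
0.055 [ 0.3699  0.2918  0.5571  0.3034  0.5846 -0.0195  0.389  -0.0317] [np.float64(0.32404688330080056), np.float64(0.18759842919561287), np.float64(0.32409584580038936), np.float64(0.1960503661003415)]
0.06 [ 0.3709  0.2916  0.5559  0.3031  0.583  -0.0159  0.3897 -0.028 ] [np.float64(0.3200901775745278), np.float64(0.18530779837245184), np.float64(0.3201385422279021), np.float64(0.19365653469457222)]
0.065 [ 0.3719  0.2914  0.5546  0.3027  0.5814 -0.0123  0.3905 -0.0242] [np.float64(0.31613347184825497), np.float64(0.18301716754929082), np.float64(0.3161812386554148), np.float64(0.19126270328880293)]
[0.4748 0.1374] 3.966519689794409 0.05880277018342535 [-1.3808  0.8841  1.9055 -0.2998 -1.6423 -0.7299  0.9773 -0.008 ]
(-0.045, 0.077) [0.4246 0.2111]
(0.045, 0.077) [0.5144 0.2174]
(-0.045, -0.077) [0.4352 0.0575]
(0.045, -0.077) [0.525  0.0637]
(-0.045, 0) [0.4299 0.1343]
```

>>> play_rows(linear=[[-0.005,-0.05,0],[-0.005,-0.05,0],[-0.005,-0.05,-0.02],[-0.005,-0.05,-0.025],[-0.005,-0.05,-0.025],[0,-0.05,-0.025],[0,-0.05,-0.025],[0,0,0]], turn=[-4,-4,-4,-4,-4,-4,0,0])

```text
time: 18.6
tool_pos: [0.4319, -0.1603, 0.1998]
tool_rot: [-0.002, 0.825, 0.566, -0.001]
contact_force: [-0.1, 0.4, 0.2]
gripper_width: 0.991
grasp_force: 0.0
```

Run:
```python
from h import *
s=state();print(s["time"],s["tool_pos"],s["tool_rot"])
look("w7.png",things=("clipper_mid",))
```

```text
18.6 [ 0.43187281 -0.16030623  0.19982272] [-0.00196511  0.82472234  0.56553276 -0.00137882]
clipper_mid 0.77 [251.1 162.2] ctr [ 0.4343 -0.1543] rect [ 0.4319 -0.1582] [0.124 0.04 ] yaw 71.0
```

View pics/w7.png

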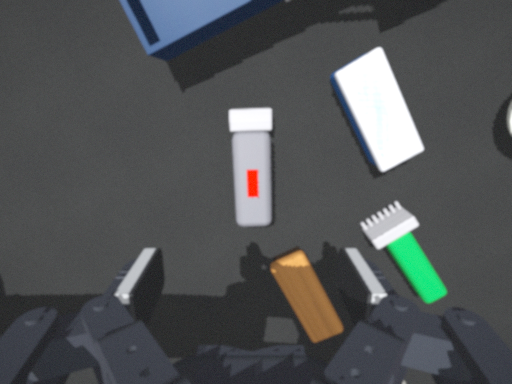

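The clipper lies upright in the picture, (231..273, 108..226), between the fingers, free of neighbours.

>>> play_rows(linear=[[0,0.002,-0.05],[0,0,-0.05],[0,0,-0.045],[0,0,-0.03],[0,0,-0.012],[0,0,0]], turn=[2,0,0,0,0,0])

```text
time: 19.45
tool_pos: [0.4345, -0.1549, 0.0159]
tool_rot: [0.0, 0.812, 0.583, 0.0]
contact_force: [-0.1, 0.2, -1.0]
gripper_width: 0.993
grasp_force: 0.0
```

>>> play_rows(linear=[[0,0,0],[0,0,0],[0,0,0],[0,0,0],[0,0,0]], turn=[0,0,0,0,0], hand=0.0)

```text
time: 20.08
tool_pos: [0.4352, -0.1559, 0.0169]
tool_rot: [0.001, 0.813, 0.583, 0.001]
contact_force: [-0.7, 0.2, 6.1]
gripper_width: 0.452
grasp_force: 63.3
```

>>> play_rows(linear=[[0,0,0.03],[0,0,0.05],[0,0,0.05],[0,0,0]], turn=[0,0,0,0])

```text
time: 20.58
tool_pos: [0.4367, -0.1567, 0.1501]
tool_rot: [0.004, 0.813, 0.583, 0.002]
contact_force: [0.1, -0.0, -2.2]
gripper_width: 0.456
grasp_force: 62.3
```

>>> play_rows(linear=[[-0.001,0.055,0],[-0.001,0.055,0],[-0.001,0.055,0],[-0.001,0.055,0],[-0.001,0.055,0],[0,0.055,0],[0,0.033,0],[0,0,0]], turn=[4,4,4,4,4,2.7,0,0])

```text
time: 21.58
tool_pos: [0.4274, 0.2091, 0.143]
tool_rot: [-0.001, 0.681, 0.733, -0.002]
contact_force: [-0.2, 0.2, -1.9]
gripper_width: 0.453
grasp_force: 62.3
```

Run:
```python
from h import *
s=state();print(s["time"],s["tool_pos"],s["tool_rot"])
look("w8.png",zs=.17,things=("clipper_mid",))
r=trace("wrist","clipper_mid")[0]["region"];print(np.where(r)[1].min(),np.where(r)[1].max(),np.where(r)[0].min(),np.where(r)[0].max())
```

```text
21.575 [0.42737309 0.20909295 0.14298267] [-0.00112673  0.68075238  0.73251066 -0.00175075]
clipper_mid 0.77 [250.5 234.7] ctr [0.4252 0.228 ] rect [0.4259 0.2215] [0.036 0.102] yaw 94.0
203 297 138 349
```

View pics/w8.png

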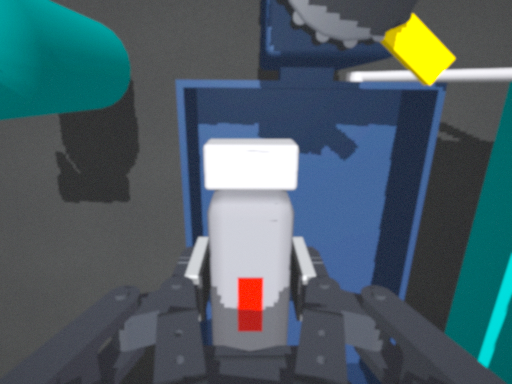

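The clipper is held straight above the front-left of the compartment, aligned with its walls.

>>> play_rows(linear=[[0.004,-0.002,-0.03],[0,0,-0.035],[0,0,-0.03],[0,0,-0.015],[0,0,-0.008],[0,0,0],[0,0,0]], turn=[0,0,0,0,0,0,0])

```text
time: 22.6
tool_pos: [0.4341, 0.206, 0.0287]
tool_rot: [0.001, 0.682, 0.731, 0.001]
contact_force: [0.8, -0.4, -1.7]
gripper_width: 0.454
grasp_force: 62.2
```

>>> play_rows(linear=[[0,0,-0.003],[0,0,-0.003],[0,0,0]], turn=[0,0,0])

```text
time: 22.98
tool_pos: [0.4336, 0.206, 0.0219]
tool_rot: [0.0, 0.682, 0.731, 0.0]
contact_force: [-1.3, -0.1, 0.6]
gripper_width: 0.452
grasp_force: 62.5
```

>>> play_rows(linear=[[0,0,0],[0,0,0],[0,0,0.0],[0,0,0.04],[0,0,0.06],[0,0,0.06]], turn=[0,0,0,0,0,0], hand=0.056)

```text
time: 23.72
tool_pos: [0.4326, 0.2056, 0.1828]
tool_rot: [-0.0, 0.682, 0.731, -0.0]
contact_force: [1.6, 0.7, 0.6]
gripper_width: 0.656
grasp_force: 0.0
```

>>> play_rows(linear=[[0.01,-0.05,0.01],[0.02,-0.05,0.0],[0.02,-0.05,0],[0.02,-0.05,0],[0.02,-0.05,0],[0.02,-0.05,0],[0.025,-0.055,0],[0,0,0]], turn=[0,0,0,2,2,2,0,0], hand=0.085)

```text
time: 24.72
tool_pos: [0.5688, -0.1527, 0.1909]
tool_rot: [-0.0, 0.645, 0.765, -0.0]
contact_force: [-1.2, 0.6, 0.1]
gripper_width: 0.997
grasp_force: 0.0
```

Run:
```python
from h import *
s=state();print(s["time"],s["tool_pos"],s["tool_rot"])
look("w9.png")
```

```text
24.725 [ 0.56878853 -0.1526958   0.19093476] [-7.26038305e-05  6.44617101e-01  7.64505532e-01 -2.82064689e-04]
brush_mid 0.65 [109.  261.9] ctr [ 0.4316 -0.283 ] rect [ 0.4281 -0.2835] [0.079 0.036] yaw 59.3
rake_mid 0.83 [226.8 291.1] ctr [ 0.5638 -0.3027] rect [ 0.5613 -0.3123] [0.051 0.131] yaw 104.6
tin_mid 0.77 [253.9 167.4] ctr [ 0.5704 -0.1466] rect [ 0.5713 -0.1496] [0.048 0.112] yaw 99.7
```

>>> play_rows(linear=[[0.002,0.003,-0.05],[0,0,-0.05],[0,0,-0.045],[0,0,-0.025],[0,0,-0.008],[0,0,0]], turn=[0,0,0,0,0,0])

```text
time: 25.72
tool_pos: [0.5702, -0.1457, 0.0139]
tool_rot: [0.0, 0.643, 0.766, 0.0]
contact_force: [0.5, 0.7, -0.2]
gripper_width: 0.998
grasp_force: 0.0
```

>>> play_rows(linear=[[0,0,0],[0,0,0],[0,0,0],[0,0,0],[0,0,0]], turn=[0,0,0,0,0], hand=0.0)

```text
time: 26.35
tool_pos: [0.5713, -0.1468, 0.0151]
tool_rot: [0.001, 0.643, 0.766, 0.0]
contact_force: [0.4, 0.6, 6.1]
gripper_width: 0.518
grasp_force: 63.9
```

>>> play_rows(linear=[[0,0,0.03],[0,0,0.05],[0,0,0.05],[0,0,0]], turn=[0,0,0,0])

```text
time: 26.85
tool_pos: [0.573, -0.1474, 0.1488]
tool_rot: [0.005, 0.643, 0.766, 0.002]
contact_force: [0.3, -0.2, -1.2]
gripper_width: 0.511
grasp_force: 63.2
```

>>> play_rows(linear=[[-0.04,0.01,0.01],[-0.027,0.05,0.01],[0,0.055,0],[0,0.06,0],[0,0.06,0],[0,0.06,-0.01],[0,0.06,-0.01],[0,0.003,0]], turn=[-2,-2,-1.7,0,0,0,0,0])

```text
time: 27.85
tool_pos: [0.5004, 0.2146, 0.14]
tool_rot: [-0.002, 0.678, 0.735, -0.002]
contact_force: [-0.3, -1.0, -1.4]
gripper_width: 0.516
grasp_force: 63.0
```

>>> play_rows(linear=[[0,0,0],[0,0,-0.03],[0,0,-0.035],[0,0,-0.03],[0,0,-0.014],[0,0,-0.006],[0,0,0]], turn=[0,0,0,0,0,0,0])

```text
time: 28.72
tool_pos: [0.5037, 0.2115, 0.029]
tool_rot: [0.0, 0.68, 0.733, 0.0]
contact_force: [-0.9, -0.2, -2.6]
gripper_width: 0.516
grasp_force: 63.0
```

>>> play_rows(linear=[[0.003,0,-0.004],[0,0,-0.004],[0,0,0]], turn=[0,0,0])

```text
time: 29.1
tool_pos: [0.5059, 0.2118, 0.0202]
tool_rot: [-0.0, 0.68, 0.733, -0.0]
contact_force: [0.3, 0.2, -2.3]
gripper_width: 0.516
grasp_force: 63.0
```

>>> play_rows(linear=[[0,0,0],[0,0,0],[0,0,0.0],[0,0,0.04],[0,0,0.06],[0,0,0.06],[0,-0.05,0.01],[0.01,-0.05,0]], turn=[0,0,0,0,0,0,0,0], hand=0.056)

```text
time: 30.1
tool_pos: [0.517, 0.1113, 0.1932]
tool_rot: [0.002, 0.679, 0.734, 0.002]
contact_force: [0.6, 0.3, 0.3]
gripper_width: 0.653
grasp_force: 0.0
```

>>> play_rows(linear=[[0.01,-0.06,0],[0.01,-0.06,0],[0.01,-0.06,0],[0.01,-0.06,0],[0.005,-0.06,0],[0.003,-0.06,0],[0,-0.06,0],[0,0,0]], turn=[0,0,2,2,2,2,2,0], hand=0.085)

```text
time: 31.1
tool_pos: [0.5634, -0.3121, 0.1903]
tool_rot: [0.0, 0.616, 0.788, -0.0]
contact_force: [-0.2, 0.3, -0.9]
gripper_width: 0.999
grasp_force: 0.0
```

Run:
```python
from h import *
s=state();print(s["time"],s["tool_pos"],s["tool_rot"])
look("w10.png")
```

```text
31.1 [ 0.56344476 -0.31207994  0.190295  ] [ 1.74307307e-04  6.15704745e-01  7.87976873e-01 -2.88711831e-04]
brush_mid 0.77 [125.4 160.5] ctr [ 0.4407 -0.3286] rect [ 0.441  -0.3331] [0.05  0.125] yaw 96.0
rake_mid 0.97 [251.4 179.5] ctr [ 0.565  -0.3187] rect [ 0.5663 -0.3261] [0.051 0.127] yaw 105.6
```

View pics/w10.png

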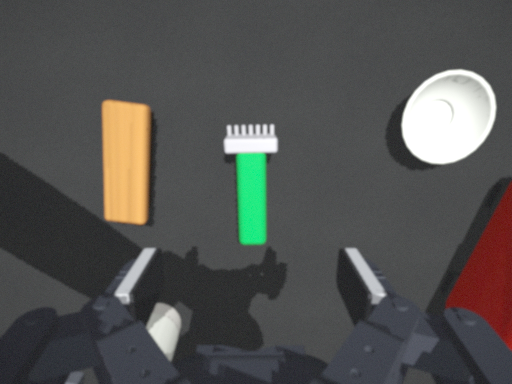

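>>> play_rows(linear=[[0.004,-0.011,-0.05],[0,0,-0.05],[0,0,-0.045],[0,0,-0.025],[0,0,-0.009],[0,0,0]], turn=[1,0,0,0,0,0])

```text
time: 32.1
tool_pos: [0.5684, -0.3185, 0.0117]
tool_rot: [-0.0, 0.606, 0.795, -0.0]
contact_force: [-0.4, -0.6, 0.6]
gripper_width: 0.994
grasp_force: 0.0
```

>>> play_rows(linear=[[0,0,0],[0,0,0],[0,0,0],[0,0,0],[0,0,0],[0,0,0]], turn=[0,0,0,0,0,0], hand=0.0)

```text
time: 32.85
tool_pos: [0.5688, -0.3198, 0.0126]
tool_rot: [0.001, 0.607, 0.795, -0.0]
contact_force: [-0.0, -0.2, 5.7]
gripper_width: 0.338
grasp_force: 60.9
```

>>> play_rows(linear=[[0,0,0.03],[0,0,0.05],[0,0,0.06],[0,0,0]], turn=[0,0,0,0])

```text
time: 33.35
tool_pos: [0.571, -0.3213, 0.1581]
tool_rot: [0.006, 0.607, 0.795, 0.0]
contact_force: [0.1, -0.0, -1.1]
gripper_width: 0.339
grasp_force: 60.3
```

>>> play_rows(linear=[[-0.03,0.03,0],[-0.025,0.06,0],[0,0.06,0],[0,0.06,0],[0,0.06,0],[0,0.06,0],[0,0.055,0],[0,0,0]], turn=[-3,-3,-3,-2,0,0,0,0])

```text
time: 34.35
tool_pos: [0.5122, 0.0666, 0.149]
tool_rot: [-0.002, 0.678, 0.735, -0.001]
contact_force: [0.1, 0.1, -0.9]
gripper_width: 0.339
grasp_force: 60.2
```

>>> play_rows(linear=[[0,0,0],[0,0,-0.03],[0,0,-0.035],[0,0,-0.03],[0,0,-0.02],[0,0,-0.006],[0,0,0]], turn=[0,0,0,0,0,0,0])

```text
time: 35.22
tool_pos: [0.5139, 0.0625, 0.0302]
tool_rot: [-0.0, 0.681, 0.733, -0.0]
contact_force: [0.8, 0.2, -1.4]
gripper_width: 0.336
grasp_force: 60.3
```

>>> play_rows(linear=[[0.003,0,-0.005],[0,0,-0.004],[0,0,-0.003],[0,0,0]], turn=[0,0,0,0])

```text
time: 35.72
tool_pos: [0.5168, 0.0635, 0.0181]
tool_rot: [-0.0, 0.68, 0.733, -0.0]
contact_force: [-0.5, -0.8, -1.8]
gripper_width: 0.338
grasp_force: 60.3
```

>>> play_rows(linear=[[0,0,0],[0,0,0],[0,0,0.0],[0,0,0.04],[0,0,0.06],[0,0,0.06],[0,-0.05,0.01],[-0.01,-0.05,0]], turn=[0,0,0,0,0,0,0,0], hand=0.045)

```text
time: 36.72
tool_pos: [0.5084, -0.0376, 0.1912]
tool_rot: [0.002, 0.68, 0.734, 0.001]
contact_force: [0.0, -0.0, -1.2]
gripper_width: 0.532
grasp_force: 0.0
```

>>> play_rows(linear=[[-0.01,-0.06,0],[-0.01,-0.06,0],[-0.015,-0.06,0],[-0.015,-0.06,0],[-0.015,-0.055,0],[0,0,0],[0,0,0]], turn=[0,0,2,0,0,0,0], hand=0.085)

```text
time: 37.6
tool_pos: [0.442, -0.3313, 0.1883]
tool_rot: [-0.0, 0.667, 0.745, 0.0]
contact_force: [-0.3, 0.8, -0.2]
gripper_width: 0.997
grasp_force: 0.0
```

Run:
```python
from h import *
s=state();print(s["time"],s["tool_pos"],s["tool_rot"])
C,I,o=look("w11.png",things=("brush_mid","shampoo"))
save(np.hstack([I,grab_frame("scene")[100:300,180:460].repeat(1,0) if 0 else cv2.copyMakeBorder(grab_frame("side")[60:260,150:400],0,184,0,0,cv2.BORDER_CONSTANT)]),"c11.png")
```

```text
37.6 [ 0.44199933 -0.33125336  0.18827035] [-2.47387927e-04  6.67495879e-01  7.44613404e-01  2.61656103e-04]
brush_mid 0.81 [247.  170.3] ctr [ 0.4371 -0.3298] rect [ 0.4378 -0.3336] [0.044 0.123] yaw 96.5
shampoo 0.66 [269.6 330.2] ctr [ 0.4885 -0.5185] rect [ 0.4869 -0.5172] [0.059 0.055] yaw -145.6
```

View pics/c11.png

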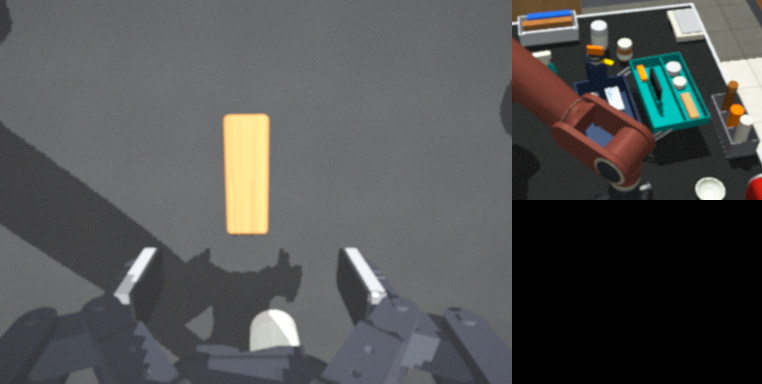

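The brush is centred (246,174) and upright in the picture; nothing else within the fingers' sweep.

>>> play_rows(linear=[[-0.004,-0.002,-0.05],[0,0,-0.05],[0,0,-0.045],[0,0,-0.023],[0,0,-0.007],[0,0,0]], turn=[0,0,0,0,0,0])

```text
time: 38.55
tool_pos: [0.4386, -0.3333, 0.0139]
tool_rot: [0.0, 0.667, 0.745, 0.0]
contact_force: [0.2, 1.1, 0.1]
gripper_width: 0.996
grasp_force: 0.0
```

>>> play_rows(linear=[[0,0,0],[0,0,0],[0,0,0],[0,0,0],[0,0,0]], turn=[0,0,0,0,0], hand=0.0)

```text
time: 39.17
tool_pos: [0.4389, -0.3344, 0.0149]
tool_rot: [0.001, 0.667, 0.745, -0.0]
contact_force: [-1.2, 0.5, 6.5]
gripper_width: 0.5
grasp_force: 63.6
```

>>> play_rows(linear=[[0,0,0.03],[0,0,0.05],[0,0,0.06],[0,0,0]], turn=[0,0,0,0])

```text
time: 39.67
tool_pos: [0.4406, -0.3361, 0.1597]
tool_rot: [0.006, 0.667, 0.745, -0.0]
contact_force: [-0.7, -0.2, -2.3]
gripper_width: 0.503
grasp_force: 62.9
```

>>> play_rows(linear=[[0.001,0.04,0],[0.001,0.06,0],[0,0.06,0],[0,0.06,0],[0,0.06,0],[0,0.06,0],[0,0.052,0],[0,0,0]], turn=[-2,0,0,0,0,0,0,0])

```text
time: 40.67
tool_pos: [0.4384, 0.0614, 0.1513]
tool_rot: [-0.001, 0.678, 0.735, -0.001]
contact_force: [0.2, -0.8, -1.8]
gripper_width: 0.502
grasp_force: 62.7
```

>>> play_rows(linear=[[0,0,0],[0,0,-0.03],[0,0,-0.035],[0,0,-0.03],[0,0,0],[0,0,0]], turn=[0,0,0,0,0,0])

```text
time: 41.42
tool_pos: [0.4408, 0.0576, 0.0593]
tool_rot: [0.0, 0.681, 0.732, 0.0]
contact_force: [0.1, 0.4, -1.9]
gripper_width: 0.504
grasp_force: 62.6
```

Run:
```python
from h import *
s=state();print(s["time"],s["tool_pos"],s["tool_rot"])
C,I=snap("wrist","w12.png")
```

```text
41.425 [0.44080208 0.05755669 0.05931206] [4.54828519e-04 6.80823382e-01 7.32447408e-01 3.31333056e-04]
```

View pics/w12.png

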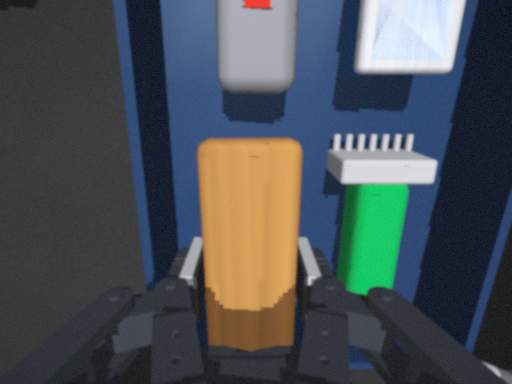

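Brush sits aligned over the front-right slot; clipper, tin and rake lie inside at the other three, clear of it.

>>> play_rows(linear=[[0,0,-0.02],[0,0,-0.012],[0,0,-0.006],[0,0,0],[0,0,0]], turn=[0,0,0,0,0])

```text
time: 42.1
tool_pos: [0.4405, 0.0585, 0.021]
tool_rot: [0.0, 0.68, 0.733, 0.0]
contact_force: [-0.8, -0.1, -2.3]
gripper_width: 0.504
grasp_force: 62.7
```

>>> play_rows(linear=[[0,0,0],[0,0,0],[0,0,0.0],[0,0,0.04],[0,0,0.06],[0,0,0.06],[0.01,0,0.05],[0.01,0.01,0.05]], turn=[0,0,0,0,0,0,0,0], hand=0.056)

```text
time: 43.1
tool_pos: [0.4601, 0.0683, 0.2825]
tool_rot: [0.001, 0.681, 0.733, 0.0]
contact_force: [1.2, 0.8, -0.4]
gripper_width: 0.652
grasp_force: 0.0
```

>>> play_rows(linear=[[0.03,0.02,0],[0.03,0.03,0],[0.03,0.03,0],[0,0.03,0],[0,0.02,0],[0,0,0],[0,0,0]], turn=[0,0,0,0,0,0,0], hand=0.045)

```text
time: 43.98
tool_pos: [0.5499, 0.1978, 0.2805]
tool_rot: [0.0, 0.68, 0.733, -0.0]
contact_force: [-0.3, -0.6, 0.2]
gripper_width: 0.525
grasp_force: 0.0
```

Run:
```python
from h import *
np.set_printoptions(precision=4,suppress=True)
s=state();print(s["time"],s["tool_pos"],s["tool_rot"])
C,I,o=look("w13.png",zs=.043)
for t,r in o.items():
    p=onz(C,r["location"],.043)[:2]-[.4748,.1374];a=np.radians(3.97);print(t,"case xy",[p@[np.cos(a),np.sin(a)],p@[-np.sin(a),np.cos(a)]])
# handle
r=trace("wrist","tray_grip");print([(x["p"],x["location"]) for x in r[:2]])
V=I.max(2);m=(V<70).astype(np.uint8)
tm=np.zeros_like(m)
if r: tm=cv2.morphologyEx(r[0]["region"].astype(np.uint8),cv2.MORPH_CLOSE,np.ones((31,31)))
m&=tm
n,l,st,c=cv2.connectedComponentsWithStats(m)
for i in np.argsort(-st[1:,4])[:3]+1:print(st[i],c[i],onz(C,c[i],.16))
```

```text
43.975 [0.5499 0.1978 0.2805] [ 0.0002  0.6803  0.7329 -0.0001]
brush_mid 0.61 [161.4 233.9] ctr [0.4386 0.0794] rect [0.442  0.0672] [0.047 0.117] yaw 84.4
rake_mid 0.55 [221.1 243.3] ctr [0.5167 0.072 ] rect [0.5121 0.0632] [0.133 0.051] yaw 93.9
clipper_mid 0.62 [162.2 139.9] ctr [0.4376 0.2058] rect [0.4377 0.2024] [0.046 0.124] yaw 92.0
tin_mid 0.85 [215.2 143.1] ctr [0.5051 0.2101] rect [0.5048 0.2077] [0.05  0.112] yaw 94.0
brush_mid case xy [np.float64(-0.043332605394323376), np.float64(-0.05364625616446121)]
rake_mid case xy [np.float64(0.03890352383593287), np.float64(-0.06771154164990817)]
clipper_mid case xy [np.float64(-0.031194616211841813), np.float64(0.07619128313676539)]
tin_mid case xy [np.float64(0.03488579345420898), np.float64(0.07256847754293155)]
[(0.66, [377.0, 168.4]), (0.58, [162.5, 141.8])]
[ 316  175   39  106 2413] [337.3871 222.9076] [0.6346 0.1656 0.16  ]
[281 105   4  80 108] [282.1389 142.0833] [0.5743 0.2377 0.16  ]
[371 287  26   6  91] [381.8681 290.4725] [0.6925 0.0942 0.16  ]
```

>>> play_rows(linear=[[0.03,-0.018,0],[0.03,-0.018,0],[0.03,-0.0175,-0.03],[0,0,-0.04],[0,0,-0.04],[0,0,-0.029],[0,0,0],[0,0,0]], turn=[0,0,0,0,0,0,0,0])

```text
time: 45.28
tool_pos: [0.6409, 0.1449, 0.1431]
tool_rot: [0.001, 0.68, 0.733, 0.001]
contact_force: [-0.3, 0.4, 0.6]
gripper_width: 0.528
grasp_force: 0.0
```

>>> play_rows(linear=[[0,0,0],[0,0,0],[0,0,0],[0,0,0],[0,0,0]], turn=[0,0,0,0,0], hand=0.0)

```text
time: 45.9
tool_pos: [0.6396, 0.145, 0.1437]
tool_rot: [-0.0, 0.681, 0.733, -0.0]
contact_force: [-5.7, -1.3, 6.6]
gripper_width: 0.15
grasp_force: 60.0
```

>>> play_rows(linear=[[-0.009,-0.0006,0.011],[-0.0103,-0.0007,0.0102],[-0.0115,-0.0008,0.0089],[-0.0125,-0.0009,0.0074],[-0.0133,-0.0009,0.0058],[-0.0139,-0.001,0.0042],[-0.0143,-0.001,0.0025],[-0.0145,-0.001,0.0007]], turn=[0,0,0,0,0,0,0,0])

```text
time: 46.9
tool_pos: [0.541, 0.1385, 0.1947]
tool_rot: [0.001, 0.68, 0.733, 0.002]
contact_force: [1.4, 3.0, 6.3]
gripper_width: 0.154
grasp_force: 60.2
```

>>> play_rows(linear=[[-0.0145,-0.001,-0.001],[-0.0142,-0.001,-0.0028],[-0.0138,-0.001,-0.0045],[-0.0132,-0.0009,-0.0061],[-0.0123,-0.0009,-0.0077],[-0.0113,-0.0008,-0.0091]], turn=[0,0,0,0,0,0])

```text
time: 47.65
tool_pos: [0.4594, 0.1332, 0.1621]
tool_rot: [-0.002, 0.68, 0.733, -0.0]
contact_force: [-5.5, 3.7, 5.6]
gripper_width: 0.155
grasp_force: 60.4
```

>>> play_rows(linear=[[-0.0101,-0.0005,-0.0104],[-0.0088,-0.0005,-0.0115],[-0.0073,-0.0003,-0.0125],[-0.0058,-0.0003,-0.0133],[0,0,-0.002],[0,0,0]], turn=[0,0,0,0,0,0])

```text
time: 48.4
tool_pos: [0.4292, 0.1313, 0.1154]
tool_rot: [-0.001, 0.68, 0.733, -0.001]
contact_force: [-17.6, 0.5, 26.8]
gripper_width: 0.155
grasp_force: 63.5
```

>>> play_rows(linear=[[0,0,0],[0,0,0],[0,0,0.03],[0,0,0.05],[0,0.02,0.05],[0.005,0.03,0],[0.005,0.03,0],[0.005,0.03,0]], turn=[0,0,0,0,10,10,10,10], hand=0.045)

```text
time: 49.4
tool_pos: [0.4444, 0.2414, 0.2403]
tool_rot: [-0.0, 0.386, 0.923, -0.001]
contact_force: [0.0, -0.0, -0.1]
gripper_width: 0.526
grasp_force: 0.0
```

>>> play_rows(linear=[[0.005,0.03,0],[0.005,0.03,0],[0.005,0.03,0],[0,0.0135,0],[0,0,0],[0,0,0]], turn=[10,10,10,0.8,0,0])

```text
time: 50.15
tool_pos: [0.4594, 0.3435, 0.241]
tool_rot: [-0.0, 0.131, 0.991, -0.0]
contact_force: [0.1, -0.7, -0.1]
gripper_width: 0.526
grasp_force: 0.0
```

Run:
```python
from h import *
np.set_printoptions(precision=4,suppress=True)
s=state();print(s["time"],s["tool_pos"],s["tool_rot"])
C,I=snap("wrist","w14.png"); g=proj(C,[.459,.3447,.165]);print(g)
m,c=orange(I,g,60);print(c,m.sum())
pts=np.array([onz(C,p,.168)[:2] for p in np.argwhere(m)[:,::-1]]).astype(np.float32);q=pts-pts.mean(0);v=np.linalg.eigh(q.T@q)[1][:,1]
print(pts.mean(0),cv2.minAreaRect(pts),np.degrees(np.arctan2(v[1],v[0])))
```

```text
50.15 [0.4594 0.3435 0.241 ] [-0.0001  0.1307  0.9914 -0.0004]
[251.8807 201.1949]
[251.635  199.9106] 1622
[0.4573 0.3449] ((0.4585041403770447, 0.3438956141471863), (0.016753390431404114, 0.06552501022815704), 72.79342651367188) 163.06844
```

View pics/w14.png

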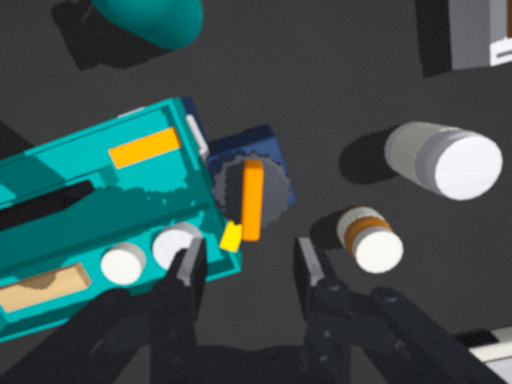

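The tray is down in the case; the bar lies upright at (253,200) with the yellow bolt at (230,237) still clear of the tray.

>>> play_rows(linear=[[-0.001,0.001,-0.03],[0,0,-0.03],[0,0,-0.025],[0,0,-0.013],[0,0,0],[0,0,0]], turn=[-2,0,0,0,0,0])

```text
time: 50.95
tool_pos: [0.4592, 0.3456, 0.1447]
tool_rot: [0.001, 0.147, 0.989, 0.001]
contact_force: [0.3, -0.2, 0.1]
gripper_width: 0.527
grasp_force: 0.0
```

>>> play_rows(linear=[[0,0,0],[0,0,0],[0,0,0],[0,0,0],[0,0,0],[0,0,0]], turn=[0,0,0,0,0,0], hand=0.0)

```text
time: 51.7
tool_pos: [0.4588, 0.3449, 0.1445]
tool_rot: [0.0, 0.147, 0.989, -0.0]
contact_force: [-2.2, -3.5, 5.2]
gripper_width: 0.157
grasp_force: 59.2
```

```bash
python3 -c "
from h import *
s=state();print(s['time'],s['tool_pos'],s['tool_rot'],s['contact_force'],s['ft_torque'],s['joint_pos'])"
```

```text
51.7 [0.45878985 0.34491244 0.14452203] [ 3.62626945e-04  1.47454023e-01  9.89068724e-01 -4.88561519e-04] [-2.17824268 -3.48772548  5.20050384] [-0.75850891  0.41783679 -0.25971672] [ 5.15605783e-01  1.34406149e-03  1.81374970e+00 -1.25369925e-03
  1.32652960e+00 -7.58899946e-01]
```

>>> play_rows(linear=[[0,0,0],[0,0,0],[0,0,0],[0,0,0],[0,0,0],[0,0,0],[0,0,0],[0,0,0]], turn=[-8,-8,-8,-8,-8,-6,0,0])

```text
time: 52.7
tool_pos: [0.4596, 0.3457, 0.1445]
tool_rot: [0.001, 0.521, 0.853, 0.001]
contact_force: [2.0, -1.9, 5.5]
gripper_width: 0.153
grasp_force: 58.9
```

```bash
python3 -c "
from h import *
s=state();print(s['time'],s['tool_rot'],s['contact_force'],s['ft_torque'])"
```

```text
52.7 [0.00094769 0.52126492 0.85339352 0.00122088] [ 1.96572129 -1.8805169   5.4931764 ] [-0.22117472 -0.27703072 -0.01704722]
```

>>> play_rows(linear=[[0,0,0],[0,0,0],[0,0,0],[0,0,0],[0,0,0]], turn=[-4,-4,-4,0,0])

```text
time: 53.32
tool_pos: [0.4599, 0.3459, 0.1445]
tool_rot: [0.001, 0.607, 0.795, 0.002]
contact_force: [2.9, -1.4, 5.5]
gripper_width: 0.154
grasp_force: 58.9
```

```bash
python3 -c "
from h import *
s=state();print(s['time'],s['tool_rot'],s['contact_force'],s['ft_torque'])"
```

```text
53.325 [0.00110506 0.60700332 0.79469658 0.00176128] [ 2.91384653 -1.39453269  5.53561603] [-0.02320505 -0.76200929  0.41819445]
```

>>> play_rows(linear=[[0,0,0],[0,0,0],[0,0,0],[0,0,0],[0,0,0]], turn=[-6,-6,-6,0,0])

```text
time: 53.95
tool_pos: [0.4603, 0.3457, 0.1445]
tool_rot: [0.001, 0.724, 0.689, 0.002]
contact_force: [5.9, -0.6, 4.5]
gripper_width: 0.152
grasp_force: 71.5
```

```bash
python3 -c "
from h import *
s=state();print(s['time'],s['tool_rot'],s['contact_force'],s['ft_torque'],s['gripper_width'])"
```

```text
53.95 [0.00105848 0.72442175 0.68935256 0.0022474 ] [ 5.89328838 -0.63333904  4.48837577] [-0.04748291 -0.8709488  -0.08735254] 0.1519181031150766
```

>>> play_rows(linear=[[0,0,0],[0,0,0],[0,0,0],[0,0,0]], turn=[-6,-6,0,0])

```text
time: 54.45
tool_pos: [0.4605, 0.3457, 0.1445]
tool_rot: [0.001, 0.792, 0.61, 0.003]
contact_force: [5.4, -0.7, 4.5]
gripper_width: 0.155
grasp_force: 71.3
```

```bash
python3 -c "
from h import *
s=state();print(s['time'],s['tool_rot'],s['contact_force'],s['ft_torque'],s['gripper_width'])"
```

```text
54.45 [0.00107591 0.79229488 0.61013223 0.00251466] [ 5.3561293  -0.70732687  4.47110443] [-0.12890431 -1.10062129  0.19822917] 0.15474150441782555
```

>>> play_rows(linear=[[0,0,0],[0,0,0],[0,0,0],[0,0,0.03],[0,0,0.04],[0,0,0.03],[0,0,0],[0,0,0]], turn=[0,0,0,0,0,0,0,0], hand=0.045)

```text
time: 55.45
tool_pos: [0.4577, 0.3451, 0.2416]
tool_rot: [-0.0, 0.793, 0.609, -0.001]
contact_force: [0.1, 0.2, 0.4]
gripper_width: 0.528
grasp_force: 0.0
```

Run:
```python
from h import *
np.set_printoptions(precision=4,suppress=True)
s=state();print(s["time"],s["tool_pos"],s["tool_rot"])
C,I=snap("wrist","w15.png"); g=proj(C,[.459,.3447,.165]);print(g)
def yaw(m,z):
    pts=np.array([onz(C,p,z)[:2] for p in np.argwhere(m)[:,::-1]]).astype(np.float32);q=pts-pts.mean(0);v=np.linalg.eigh(q.T@q)[1][:,1]
    return pts.mean(0),cv2.minAreaRect(pts),np.degrees(np.arctan2(v[1],v[0]))
m,c=orange(I,g,60);print(c,m.sum(),yaw(m,.168))
hsv=cv2.cvtColor(I,cv2.COLOR_RGB2HSV);y=cv2.inRange(hsv,(23,150,120),(33,255,255))
k=np.zeros_like(y);cv2.circle(k,(int(g[0]),int(g[1])),110,255,-1);y&=k
n,l,st,cc=cv2.connectedComponentsWithStats(y)
for i in np.argsort(-st[1:,4])[:2]+1:print(st[i],cc[i],onz(C,cc[i],.11))
for n in("w1.png","w14.png"):
    I1=cv2.cvtColor(cv2.imread("pics/"+n),cv2.COLOR_BGR2RGB);C1=view(n);g=proj(C1,[.459,.3447,.165])
    y=cv2.inRange(cv2.cvtColor(I1,cv2.COLOR_RGB2HSV),(23,150,120),(33,255,255));k=np.zeros_like(y);cv2.circle(k,(int(g[0]),int(g[1])),80,255,-1);y&=k
    q,l,st,cc=cv2.connectedComponentsWithStats(y);i=1+np.argmax(st[1:,4]);print(n,cc[i],onz(C1,cc[i],.11))
S=cam("scene");D=cam("side");grab_frame("scene");grab_frame("side")
for t in["spray","jar","can","dish","shampoo","tray_grip","brush_mid","rake_mid","clipper_mid","tin_mid"]:
    a,b=trace("scene",t),trace("side",t)
    print(t,[round(x[0]["p"],2) if x else None for x in(a,b)],tri([(S,a[0]["location"]),(D,b[0]["location"])]) if a and b else "")
```

```text
55.45 [0.4577 0.3451 0.2416] [-0.0002  0.7928  0.6094 -0.0012]
[252.494 200.368]
[254.0559 194.8976] 859 (array([0.4614, 0.3492], dtype=float32), ((0.4602365493774414, 0.3459976315498352), (0.06443570554256439, 0.015754107385873795), 78.08666229248047), np.float32(77.92379))
[213 237  23  44 503] [225.3917 253.829 ] [0.4127 0.2759 0.11  ]
[264 220  19  30 393] [272.1858 235.9109] [0.4636 0.2834 0.11  ]
w1.png [218.2765 200.6938] [0.4691 0.2904 0.11  ]
w14.png [231.4874 236.3891] [0.5105 0.3102 0.11  ]
spray [0.75, 0.91] [0.2751 0.2998 0.1043]
jar [0.59, 0.64] [0.5875 0.4663 0.0348]
can [0.69, 0.92] [0.4994 0.5317 0.0774]
dish [0.84, 0.61] [ 0.7425 -0.2138  0.0071]
shampoo [0.65, 0.73] [ 0.4929 -0.5525  0.0599]
tray_grip [0.57, 0.92] [0.477  0.14   0.0795]
brush_mid [None, None] 
rake_mid [None, None] 
clipper_mid [None, None] 
tin_mid [None, None]
```

```bash
python3 -c "
from plant import *
print(job_done())"
```

```text
the job is handed in; nothing more can be done
None
```

The job is done and handed in at about 55 s of the 210 s. All four tools are packed, the tray is down, and the bolt is at its stop over the tray after a single ratchet click. By the last camera check the bottles, dish, jar and can stand where they were.

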